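# Third hand at the jewellery stall

## Task

Press the counter bell's plunger fully down to call the jeweller and let it spring back. Then stand the bare black display riser upright on the plywood jig board, square to the sprung fence pad and centred on it, and push it against the pad until the pad has gone back about half of its travel (about 9 newtons), without ramming it. Finish while still holding it pressed there for the jeweller to pin, and leave everything else where it stands.

Things in the scene. Friction and masses are not known exactly. Their poses are not given: they have to be found in the camera images.
- riser: the part: bare black display riser, the only one without jewellery. Upside-down U of 10 mm board, 80 mm along x, 60 across y, 50 high; 10 mm legs at the +y and -y sides, tunnel along x, both ends alike; either x end may face the pad. Loose, 0.15 to 0.31 kg. Origin: centre of its underside, z up. Can be gripped from above across its 60 mm, over the outsides of the legs
- board: plywood jig board fixed to the table, 260 mm (x) by 150 (y), 12 thick; origin at the centre of its underside, z up. The sprung fence pad stands across it, its face at x = +60 mm at rest, looking to -x; behind it two sprung rods and a fixed wooden block (x 102 to 124, top 52 above the table). In front, x -130 to 60, it is bare. Push along +x
- pad_face (a point): centre of the fence pad's pressing face, 32 mm above the table; moves with the pad. The pad is 100 mm wide (board y), 14 mm thick and spans heights 14 to 50 mm above the table
- pad (a joint): how far the fence pad has been pushed back along the board's +x, m: 0 at rest, 0.014 at its hard stop. It springs back; the push it takes is about 3 N to start and 0.8 N more per mm (8.6 N at half travel, 14 N at the stop)
- plunger_top (a point): centre of the top of the counter bell's plunger head, a steel button 18 mm across, on a steel dome bell 84 mm wide fixed to the table; at rest it is 64 mm above the table. Moves with the plunger
- plunger (a joint): how far the bell plunger is pressed down, m: 0 at rest, 0.008 at its stop; it springs back. Takes 1 N to start and 4.5 N at the stop
- tall_riser: bystander: black display riser 90 x 80 mm, 62 mm high, with a bangle on it; origin at the centre of its underside
- wide_riser: bystander: black display riser 90 x 85 mm, 44 mm high, with a cuff on it; origin at the centre of its underside
- bangle: bystander: plain steel bangle, 66 mm across, 8 mm high, lying on the tall riser
- cuff: bystander: steel cuff, 62 mm across, 22 mm high, on the wide riser
- jar: bystander: amber glass jar 54 mm across, 85 mm high
- bowl: bystander: small terracotta bowl, 80 mm across, 35 mm high
- hammer: bystander: small hammer, 160 mm long, lying on the table
- ringbox: bystander: dark wooden ring box 50 x 50 mm, 40 mm high
There are look-alikes about, which are no part of the job. What is shaped like the riser but blue or green is not meant.

How it is judged:
By the outcome, as a careful person would: the job done as asked, in the order asked, and still so for the second after the job is handed in, while the arm keeps its last pose, push and grip.
It also fails if it takes over 67 s, if anything falls off the work surface, if the arm or the gripper's body presses on something with over 40 N, if the wrist force passes 120 N, or if a joint passes its speed limit or range.

## Robot

A 6-joint arm with a two-finger parallel gripper is mounted at the origin on the work surface. World frame = base frame: x ahead of the robot, y to its left, z up, the work surface at z = 0. Lengths are in m, angles in rad, forces in N, time in s.
With the tool pointing down it reaches from about 0.25 to 0.725 m from the base axis. Payload 4 kg.
Tool frame: the origin (TCP) lies on the centre line of the jaws, within the pads' length; the fingertips stand tip_reach ahead of it and the grasp point (between the pads) lies 5 mm behind it (tip_reach is the distance from the TCP to the fingertips, in m); z points along the fingers, y is the direction in which the jaws open and shut (so a half turn about z gives the same grasp; the last joint's range is limited). The gripper opens to 85 mm and grips with 20 to 120 N. Pads are 22 mm wide; open, the fingers measure 114 mm over their backs; the gripper's body (76 mm by 85 mm) begins 54 mm behind the grasp point. The pads swing forward as they close: fully open they stand 13 mm farther back than shut.
Start: joints at [1.149, 0.241, 0.005, 1.335, 0, 1.571], TCP at [0.205, 0.456, 0.245] pointing down, gripper open.
Joint ranges: [-2.72, 2.72], [-1.05, 1.87], [-1.09, 1.28], [-1.99, 2.15], [-1.42, 1.44], [-3.14, 3.14]. Speed limits (rad/s): [2.79, 2.79, 3.14, 3.14, 3.14, 3.14].

## Interface

Orientations are given as a unit quaternion [x, y, z, w].
In Python, from workcell import * gives the robot as it stands.
- The arm moves only by the tool arm_command, never from a script. Its arguments are lists of equal length, an entry for each row: "translation": the shift along the tool's x, y, z in cm, a list of three; "turn": the turn about the tool's z in rad; "hand": the closure, from 0 (fully open) to 1 (shut). In form: {"translation": [[x, y, z], ...], "turn": [turn, ...], "hand": [hand, ...]}. A call has 1 to 5 rows; each row is the pose to reach, as a shift and turn from the pose commanded when the call began, along the tool's axes at that moment; what a row does not reach only later rows make up. A row lasts 1/12 s, in which the tool goes at most 41.7 mm and 7.16 degrees, less where a joint would pass 70% of its speed; a pose out of reach is approached as far as the arm can. A call with a gripper value outside its range is refused whole. The fingers move at their own pace and stop on an object; the grip force is fixed at half the most. Time passes only in rows, so rows that repeat a pose let the fingers close. It gives the time, the measured TCP pose, the force and the opening at its end, in the units of the state.
- get_obs(): the state, without advancing time (a new reading comes with each control period).
- camera(name): name is "scene" or "top" or "wrist"; returns (picture, depth): 384x512x3 uint8, red, green, blue; 384x512 float32, m along the optical axis (not along the pixel's ray), 0 where there is no reading.
- camera_info(name): a dict with "mtx" (3x3 intrinsics, pixels), "dist_coeffs" ([k1, k2, p1, p2, k3] as OpenCV has them; the pictures are not rectified), "world_to_cam" (4x4, takes a point from world to camera coordinates). Camera axes: x right, y down, z forward; pixel columns grow to the right and rows downward; lengths in m; the calibration is good to about 2 mm. A picture is of the moment at which its call begins: read the wrist's pose just before it. camera_info takes no time and is no camera call; for the wrist camera it gives the pose at the moment of the call.
- job_done(): hands the job in, once; it reports no verdict.
Trained networks look in the newest picture that a camera, given by its name, has taken for a name from the list of things; names that differ only in an ending like _2 or _b are one class to them, and where a whole thing is asked for, a point or a joint stands for the part that bears it (a point fixed in the world has none). Each returns a list of dicts, best first, with "conf" (0 to 1); they miss things now and then, are a little off and sometimes report something else, mostly with a low value. They report only what shows in the picture. A call takes as long as a camera call. They do not tell look-alikes from the thing itself.
- search_frame(camera, name): "location" ([row, column] in pixels, amid what is visible of it).
- spot_point(camera, name): "location" ([row, column] in pixels: a listed point, or the origin of a listed thing).
The state is a dict: "clock": time; "joint_pos": joint angles; "joint_vel": joint speeds; "tau": joint torques, N m; "eef_pos": TCP position; "tool_rot": TCP orientation; "ft_force": force on the tool from outside, world axes, zero at the start; "ft_torque": the same for the moment, N m; "grip_width": finger opening in m.
Only numpy, scipy, OpenCV 4.12 (cv2) and the standard library are available. Lean on these libraries where they do the work, as an engineer would, in place of code of your own. Each camera call takes 0.05 s, during which the arm holds its last target. There are 200 camera calls.

## Working session

There is one attempt and no reset: what is moved stays moved. The work goes in short steps, Python scripts to look and compute and a tool call to move; the robot and the scene stay as the last step left them, time stands still between calls to the robot, and variables do not carry over. Pictures are saved under pics/ and viewed, about 8 in all and at most 12, crops included, and the job is handed in when it is done.

Besides the shell and the picture viewer there is one more tool, called after ">>>" as name(argument=value, ...) on one line, values as JSON. arm_command: Moves the arm, as the interface text tells. Its arguments: {"type":"object","properties":{"translation":{"type":"array","items":{"type":"array","items":{"type":"number"}}},"turn":{"type":"array","items":{"type":"number"}},"hand":{"type":"array","items":{"type":"number"}}},"required":["translation","turn","hand"]}

```bash
mkdir -p pics; ls
cat > h.py <<'E'
from workcell import *
import numpy as np, cv2
def snap(n,f=None):
    p,d=camera(n); 
    if f: cv2.imwrite('pics/'+f,p[:,:,::-1])
    return p,d
def ray(info,r,c):
    K=np.array(info['mtx'],float);D=np.array(info['dist_coeffs'],float)
    u=cv2.undistortPoints(np.array([[[c,r]]],float),K,D)[0,0]
    T=np.linalg.inv(np.array(info['world_to_cam']))
    return T[:3,3],T[:3,:3]@np.array([u[0],u[1],1.])
def at_z(info,r,c,z):
    o,v=ray(info,r,c); return o+v*(z-o[2])/v[2]
def at_d(info,r,c,d):
    o,v=ray(info,r,c); return o+v*d
def cloud(info,d,step=1):
    K=np.array(info['mtx'],float);D=np.array(info['dist_coeffs'],float)
    R,C=np.mgrid[0:384:step,0:512:step]
    u=cv2.undistortPoints(np.stack([C,R],-1).reshape(-1,1,2).astype(float),K,D)[:,0]
    dd=d[R,C].reshape(-1,1)
    T=np.linalg.inv(np.array(info['world_to_cam']))
    P=(np.c_[u,np.ones(len(u))]*dd)@T[:3,:3].T+T[:3,3]
    P[dd[:,0]==0]=np.nan
    return P.reshape(R.shape+(3,))
E
python3 - <<'E'
from h import *
np.set_printoptions(precision=4,suppress=True)
print(get_obs())
p,d=snap('top','top.png'); i=camera_info('top')
for n in ['riser','board','pad_face','plunger_top','tall_riser','wide_riser']:
    for q in spot_point('top',n)[:4]:
        r,c=q['location']; dd=d[int(np.clip(r,0,383)),int(np.clip(c,0,511))]
        print(n,q['conf'],np.round([r,c]),at_d(i,r,c,dd) if dd>0 else None)
p2,_=snap('scene'); 
cv2.imwrite('pics/both.png',cv2.resize(np.hstack([p,p2]),(800,300))[:,:,::-1])
E
```

```text
pics
{'clock': 0.0, 'joint_pos': array([1.149 , 0.2414, 0.0037, 1.3352, 0.    , 1.5708]), 'joint_vel': array([-0.0005,  0.0013,  0.002 , -0.0002,  0.0007, -0.0013]), 'tau': array([ -0.0002, -37.2314,  25.2408,   0.0169,  -0.0002,  -0.    ]), 'eef_pos': array([0.2045, 0.4556, 0.2444]), 'tool_rot': array([ 0.2093,  0.9778, -0.001 , -0.0002]), 'ft_force': array([-0.639 , -0.0267,  0.0883]), 'ft_torque': array([ 0.0011,  0.0144, -0.0157]), 'grip_width': 0.08555248350360908}
riser 0.64 [157. 184.] [0.6531 0.2072 0.0476]
riser 0.62 [156. 243.] [0.6522 0.0423 0.0474]
board 0.78 [188. 323.] [ 0.5621 -0.1879  0.0144]
pad_face 0.58 [168. 318.] [ 0.6174 -0.1689  0.0478]
pad_face 0.23 [224. 144.] [0.4644 0.3213 0.0397]
plunger_top 0.47 [187. 400.] [ 0.5602 -0.3943  0.0693]
tall_riser 0.91 [213. 218.] [0.4948 0.1127 0.0598]
wide_riser 0.77 [225. 144.] [0.4636 0.3206 0.0415]
```

View pics/top.png

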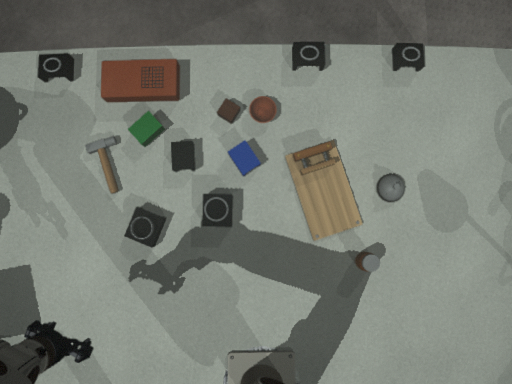

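The top view shows the candidates for the bare riser:
- Black (155,184): bare, and my choice.
- Blue (157,244) and green (128,146): wrong colour.
- Black with jewellery: (66,55), (55,309), (56,408), (227,147), (209,217).

The board is at (190,323) with its pad at the upper end, the bell is at (187,390) and the jar at (262,368).

Run:
```python
from h import *
np.set_printoptions(precision=4,suppress=True)
p,d=snap('top'); i=camera_info('top'); P=cloud(i,d)
def rect(m,n):
    q=P[m][:,:2]; (c,s,a)=cv2.minAreaRect((q*1000).astype(np.float32))
    print(n,m.sum(),'c',np.array(c)/1000,'size',s,'ang',a, 'z',np.median(P[m][:,2]))
    return np.array(c)/1000
R,C=np.mgrid[0:384,0:512]
def win(r0,r1,c0,c1): return (R>=r0)&(R<r1)&(C>=c0)&(C<c1)
z=P[...,2]
rect(win(135,178,165,203)&(z>.042)&(z<.058),'riser top')
w=win(130,245,275,370)
rect(w&(z>.007)&(z<.02),'board')
# wood/pad
rect(w&(z>.042)&(z<.06),'pad+block')
w2=win(168,208,372,410)
for t in (.03,.045,.055,.06): 
    m=w2&(z>t); 
    if m.sum(): print('bell >',t,m.sum(),np.median(P[m],0),z[m].max())
print(at_z(i,187,391,.064))
s,ds=snap('scene'); cv2.imwrite('pics/scene.png',s[:,:,::-1]); 
a=cv2.resize(p[95:250,130:420],None,fx=2.7,fy=2.7,interpolation=cv2.INTER_CUBIC)
cv2.imwrite('pics/topc.png',a[:,:,::-1])
i2=camera_info('scene')
for n in ['riser','plunger_top','pad_face']:
    for q in spot_point('scene',n)[:3]:
        r,c=q['location']; dd=ds[int(r),int(c)]; print(n,q['conf'],np.round([r,c],1),at_d(i2,r,c,dd))
for q in search_frame('top','plunger_top'): print(q)
```

```text
riser top 627 c [0.6566 0.2127] size (81.02484130859375, 61.04601287841797) ang 3.0947656631469727 z 0.04976834462664814
board 3925 c [ 0.5711 -0.1815] size (270.67669677734375, 337.69427490234375) ang 84.61103057861328 z 0.012200967239710092
pad+block 506 c [ 0.6461 -0.1609] size (64.12240600585938, 111.1805648803711) ang 17.854162216186523 z 0.05113578564509347
bell > 0.03 385 [ 0.5616 -0.3833  0.0397] 0.06949586177900424
bell > 0.045 51 [ 0.5614 -0.3866  0.062 ] 0.06949586177900424
bell > 0.055 32 [ 0.5615 -0.3875  0.0635] 0.06949586177900424
bell > 0.06 32 [ 0.5615 -0.3875  0.0635] 0.06949586177900424
[ 0.5603 -0.3716  0.064 ]
riser 0.93 [196.5 375.2] [0.7599 0.2838 0.0495]
riser 0.79 [226.2 274.4] [0.6713 0.0212 0.0292]
riser 0.59 [197.9 323.1] [0.6711 0.188  0.0328]
plunger_top 0.47 [266.  91.] [ 0.5556 -0.3816  0.0659]
pad_face 0.81 [245.2 197.1] [ 0.6282 -0.1709  0.0516]
```

View pics/topc.png

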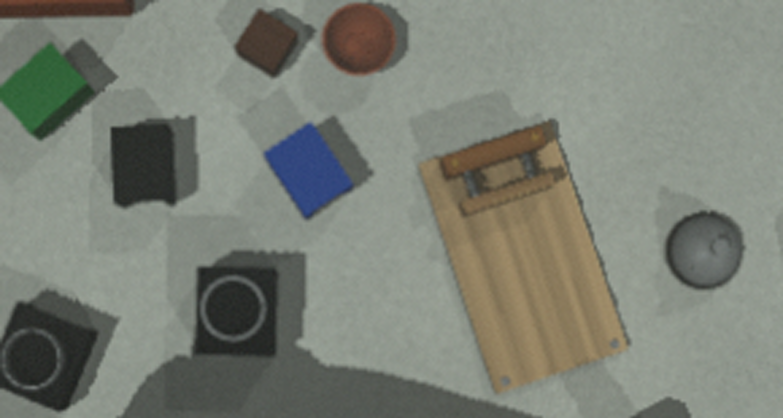

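View pics/scene.png

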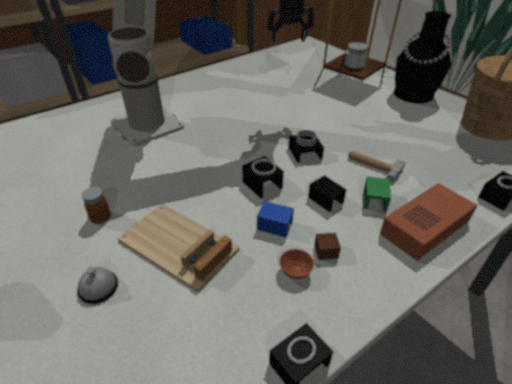

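The scene view agrees: the bare black riser is at (193,327), with its bangle and cuff neighbours at (175,262) and (147,305). Next I refine the board and bell poses and work out the first move.

```bash
cat >> h.py <<'E'
from scipy.spatial.transform import Rotation as Ro
def yaw(): # world angle of tool y, deg
    y=Ro.from_quat(get_obs()['tool_rot']).as_matrix()[:,1]; return np.degrees(np.arctan2(y[1],y[0]))
def delta(target,o=None):
    o=o or get_obs(); M=Ro.from_quat(o['tool_rot']).as_matrix()
    return M.T@(np.array(target)-o['eef_pos'])*100
E
python3 - <<'E'
from h import *
import workcell
np.set_printoptions(precision=4,suppress=True)
print([k for k in dir(workcell) if k[0]!='_' and k not in('np','cv2')], getattr(workcell,'tip_reach',None))
p,d=snap('top'); i=camera_info('top'); P=cloud(i,d); z=P[...,2]
R,C=np.mgrid[0:384,0:512]
w=(R>130)&(R<245)&(C>275)&(C<370)
m=(w&(z>.007)&(z<.02)).astype(np.uint8); m=cv2.morphologyEx(m,cv2.MORPH_OPEN,np.ones((5,5)))
q=P[m>0][:,:2]; r=cv2.minAreaRect((q*1000).astype(np.float32)); print('board',r)
w=(R>168)&(R<208)&(C>372)&(C<410)&(z>.015)&(z<.03)
q=P[w]; c=np.median(q,0)
A=np.c_[2*q[:,:2],np.ones(len(q))]; s=np.linalg.lstsq(A,(q[:,:2]**2).sum(1),rcond=None)[0]; print('bell ring',s[:2],np.sqrt(s[2]+s[0]**2+s[1]**2))
print('yaw',yaw(),'delta to bell pre',delta([.56,-.385,.20]))
print('via riser?',delta([.60,-.2,.24]))
E
```

```text
['Unreachable', 'camera', 'camera_info', 'get_obs', 'job_done', 'search_frame', 'spot_point', 'tip_reach'] 0.014
board ((558.6226196289062, -188.9018096923828), (257.7864685058594, 151.9440460205078), 18.161876678466797)
bell ring [ 0.563  -0.3862] 0.03472697618632678
yaw 65.83051183133624 delta to bell pre [-66.8561 -62.1972   4.5285]
via riser? [-62.9308 -43.681    0.5297]
```

>>> arm_command(translation=[[-2.9, -2.7, 0], [-5.8, -5.4, 0], [-8.7, -8.1, 0], [-11.6, -10.8, 0], [-14.5, -13.5, 0]], turn=[0, 0, 0, 0, 0], hand=[1, 1, 1, 1, 1])

```text
clock: 1.17
eef_pos: [0.2819, 0.2721, 0.2454]
tool_rot: [0.209, 0.978, 0.0, 0.0]
ft_force: [0.5, -0.1, -0.4]
grip_width: 0.0258
```

>>> arm_command(translation=[[-2.9, -2.7, 0], [-5.8, -5.4, 0], [-8.7, -8.1, 0], [-11.6, -10.8, 0], [-14.5, -13.5, 0]], turn=[0, 0, 0, 0, 0], hand=[1, 1, 1, 1, 1])

```text
clock: 1.58
eef_pos: [0.3591, 0.0893, 0.2457]
tool_rot: [0.209, 0.978, 0.0, 0.001]
ft_force: [1.3, -0.2, 0.9]
grip_width: -0.0
```

>>> arm_command(translation=[[-2.9, -2.7, 0], [-5.8, -5.4, 0], [-8.7, -8.1, 0], [-11.6, -10.8, 0], [-14.5, -13.5, 0]], turn=[0, 0, 0, 0, 0], hand=[1, 1, 1, 1, 1])

```text
clock: 2.0
eef_pos: [0.4362, -0.0935, 0.2456]
tool_rot: [0.21, 0.978, 0.0, 0.0]
ft_force: [0.8, 1.3, 0.3]
grip_width: 0.0001
```

>>> arm_command(translation=[[-2.9, -2.7, 0], [-5.8, -5.4, 0], [-8.7, -8.1, 0], [-11.6, -10.8, 0], [-14.5, -13.5, 0]], turn=[0, 0, 0, 0, 0], hand=[1, 1, 1, 1, 1])

```text
clock: 2.42
eef_pos: [0.5132, -0.276, 0.2453]
tool_rot: [0.21, 0.978, 0.0, 0.0]
ft_force: [0.5, 0.7, 1.1]
grip_width: -0.0
```

Run:
```python
from h import *
np.set_printoptions(precision=4,suppress=True)
i=camera_info('wrist'); p,d=snap('wrist','w1.png'); P=cloud(i,d); z=P[...,2]
for n in ['plunger_top','pad_face','board']:
    for q in spot_point('wrist',n)[:3]:
        r,c=q['location']; dd=d[int(np.clip(r,0,383)),int(np.clip(c,0,511))]; print(n,q['conf'],np.round([r,c],1),at_d(i,r,c,dd),at_z(i,r,c,.064))
near=np.hypot(P[...,0]-.562,P[...,1]+.386)<.03
m=near&(z>.058)&(z<.075); print(m.sum(),np.median(P[m],0), P[m].min(0),P[m].max(0))
o=get_obs();print(o['eef_pos'],delta([.562,-.386,.085]))
```

```text
plunger_top 0.75 [252.  185.8] [ 0.5618 -0.3867  0.0658] [ 0.5624 -0.3875  0.064 ]
pad_face 0.84 [205.2 377.2] [ 0.6135 -0.1694  0.0302] [ 0.5971 -0.1771  0.064 ]
board 0.91 [161.4 337.9] [ 0.55   -0.1914  0.014 ] [ 0.5356 -0.1992  0.064 ]
board 0.7 [205.  379.5] [ 0.6127 -0.1677  0.0335] [ 0.5979 -0.1748  0.064 ]
211 [ 0.558  -0.3853  0.0651] [ 0.5503 -0.3945  0.0588] [ 0.5671 -0.3769  0.0667]
[ 0.5125 -0.2748  0.2441] [-9.113  -8.1067 15.886 ]
```

View pics/w1.png

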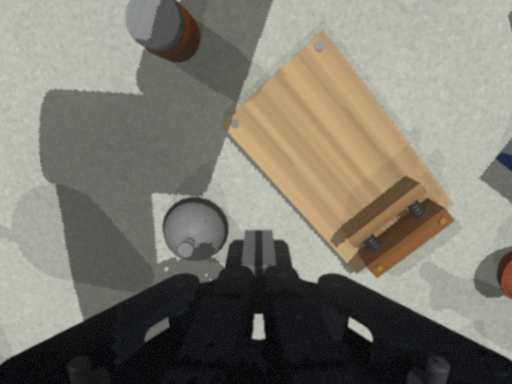

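The wrist view shows the plunger head at about (247,186) and the pad at (205,378). Both agree with the top-view positions within 3 mm. Now I go over the bell.

>>> arm_command(translation=[[-3, -2.8, 0], [-6, -5.6, 0], [-8.9, -8.2, 0], [-8.9, -8.2, 4], [-8.9, -8.2, 8]], turn=[0, 0, 0, 0, 0], hand=[1, 1, 1, 1, 1])

```text
clock: 3.03
eef_pos: [0.5651, -0.3887, 0.1694]
tool_rot: [0.21, 0.978, -0.003, 0.006]
ft_force: [1.0, 0.2, -1.9]
grip_width: -0.0003
```

>>> arm_command(translation=[[0, 0, 3], [0, 0, 6], [0, 0, 7.2], [0, 0, 7.2], [0, 0, 7.2]], turn=[0, 0, 0, 0, 0], hand=[1, 1, 1, 1, 1])

```text
clock: 3.45
eef_pos: [0.5602, -0.3836, 0.0934]
tool_rot: [0.209, 0.978, 0.0, -0.001]
ft_force: [-0.3, 0.8, 0.7]
grip_width: -0.0
```

>>> arm_command(translation=[[-0.1, -0.2, 0.8], [-0.1, -0.2, 1.4], [-0.1, -0.2, 1.7], [-0.1, -0.2, 1.9], [-0.1, -0.2, 1.9]], turn=[0, 0, 0, 0, 0], hand=[1, 1, 1, 1, 1])

```text
clock: 3.87
eef_pos: [0.561, -0.3877, 0.0749]
tool_rot: [0.209, 0.978, -0.0, 0.001]
ft_force: [1.6, 0.3, 2.3]
grip_width: 0.0001
```

>>> arm_command(translation=[[0, 0, 0.2], [0, 0, 0.3], [0, 0, 0.4], [0, 0, 0.4], [0, 0, 0.4]], turn=[0, 0, 0, 0, 0], hand=[1, 1, 1, 1, 1])

```text
clock: 4.28
eef_pos: [0.561, -0.3877, 0.0709]
tool_rot: [0.209, 0.978, -0.0, 0.001]
ft_force: [1.6, -0.2, 4.4]
grip_width: 0.0001
```

Almost at the stop. I'll press 2–3 mm further to be sure of full depth.

>>> arm_command(translation=[[0, 0, 0.1], [0, 0, 0.2], [0, 0, 0.25], [0, 0, 0.25], [0, 0, 0.25]], turn=[0, 0, 0, 0, 0], hand=[1, 1, 1, 1, 1])

```text
clock: 4.7
eef_pos: [0.561, -0.3877, 0.07]
tool_rot: [0.209, 0.978, -0.0, 0.001]
ft_force: [-1.5, 1.9, 11.2]
grip_width: -0.0001
```

The plunger is at its stop (11 N, z no longer falling). Now I lift off and travel to the riser.

>>> arm_command(translation=[[0, 0, -3], [0, 0, -7], [0, 0, -11], [0, 0, -15], [0, 0, -17]], turn=[0, 0, 0, 0, 0], hand=[1, 1, 1, 1, 1])

```text
clock: 5.12
eef_pos: [0.5611, -0.3882, 0.243]
tool_rot: [0.209, 0.978, -0.001, 0.002]
ft_force: [0.6, -1.3, 0.1]
grip_width: 0.0002
```

Run:
```python
from h import *
np.set_printoptions(precision=4,suppress=True)
i=camera_info('wrist');p,d=snap('wrist');P=cloud(i,d);z=P[...,2]
m=(np.hypot(P[...,0]-.56,P[...,1]+.386)<.012)
print('plunger top z',np.nanpercentile(z[m],[50,90]) if m.sum() else None)
print(delta([.6566,.2127,.24]),yaw())
```

```text
plunger top z [0.2779 0.3157]
[16.031  58.7549  0.3007] 65.817496701343
```

>>> arm_command(translation=[[1, 3.8, 0], [2.1, 7.7, 0], [3.2, 11.6, 0], [4.3, 15.5, 0], [5.3, 19.3, 0]], turn=[-0.119, -0.238, -0.357, -0.476, -0.476], hand=[1, 1, 1, 1, 1])

```text
clock: 5.58
eef_pos: [0.59, -0.1879, 0.2362]
tool_rot: [-0.029, 1.0, 0.0, -0.002]
ft_force: [1.1, -0.0, 0.4]
grip_width: -0.0004
```

>>> arm_command(translation=[[-0.8, 4, 0], [-1.6, 8, 0], [-2.4, 12, 0], [-3.2, 16, 0], [-4, 20, 0]], turn=[0, 0, 0, 0, 0], hand=[1, 1, 1, 1, 1])

```text
clock: 6.0
eef_pos: [0.6193, 0.0139, 0.2363]
tool_rot: [-0.027, 1.0, -0.0, -0.001]
ft_force: [0.9, -0.3, -0.3]
grip_width: -0.0003
```

>>> arm_command(translation=[[-0.8, 4, 0], [-1.6, 8, 0], [-1.6, 9, 0], [-1.6, 9, 0], [-1.6, 9, 0]], turn=[0, 0, 0, 0, 0], hand=[1, 1, 1, 1, 1])

```text
clock: 6.42
eef_pos: [0.6306, 0.1031, 0.2363]
tool_rot: [-0.028, 1.0, -0.001, -0.001]
ft_force: [0.1, -0.7, 0.9]
grip_width: -0.0
```

Run:
```python
from h import *
np.set_printoptions(precision=4,suppress=True)
i=camera_info('wrist');p,d=snap('wrist','w2.png');P=cloud(i,d);z=P[...,2]
m=(abs(P[...,0]-.656)<.06)&(abs(P[...,1]-.213)<.05)&(z>.043)&(z<.057)
m=cv2.morphologyEx(m.astype(np.uint8),cv2.MORPH_OPEN,np.ones((3,3)))>0
r=cv2.minAreaRect((P[m][:,:2]*1000).astype(np.float32));print(m.sum(),r,np.median(z[m]))
for q in spot_point('wrist','riser')[:3]:
    print(q['conf'],q['location'],at_z(i,*q['location'],0.0))
print(get_obs()['eef_pos'],yaw(),delta([.6566,.2127,.24]),get_obs()['joint_pos'])
```

```text
4102 ((654.462890625, 214.0240478515625), (80.73041534423828, 60.633914947509766), 2.4548349380493164) 0.05071862613187525
0.93 [184.8, 349.2] [0.6519 0.2139 0.    ]
0.92 [169.6, 208.9] [0.6426 0.0432 0.    ]
0.71 [248.7, 421.3] [0.7328 0.3215 0.    ]
[0.631  0.1013 0.2371] 93.01083794644516 [-3.1412 10.9873 -0.3041] [ 0.1596  0.5317  0.4143  1.4551 -0.0008  0.107 ]
```

View pics/w2.png

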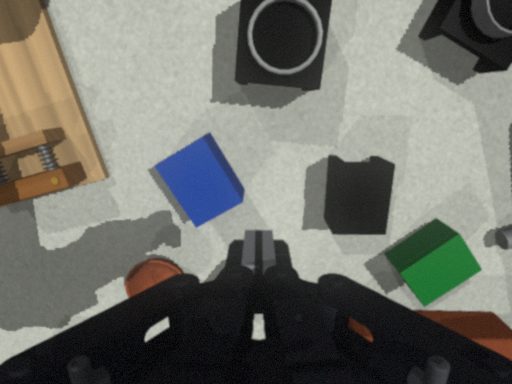

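The riser is at (195,358) in the wrist view and measures 80.7×60.6 mm, top 50.7 mm, so it's the right part. Green is at (262,433) and blue at (180,200). I open and descend, shifted 5 mm toward the base to stay clear of the green one.

>>> arm_command(translation=[[-0.8, 3.7, 0], [-1.6, 7.4, 0], [-2.5, 11.1, 0], [-2.5, 11.1, 3], [-2.5, 11.1, 7]], turn=[0, 0, 0, 0, 0], hand=[0, 0, 0, 0, 0])

```text
clock: 6.93
eef_pos: [0.6542, 0.2165, 0.1721]
tool_rot: [-0.027, 1.0, 0.002, 0.006]
ft_force: [0.6, 0.8, -0.6]
grip_width: 0.0605
```

>>> arm_command(translation=[[0, 0, 2], [0, 0, 4], [0, 0, 4], [0, 0, 4], [0, 0, 4]], turn=[0, 0, 0, 0, 0], hand=[0, 0, 0, 0, 0])

```text
clock: 7.35
eef_pos: [0.6515, 0.2139, 0.1295]
tool_rot: [-0.026, 1.0, 0.0, 0.001]
ft_force: [0.5, -0.1, -0.1]
grip_width: 0.0853
```

Run:
```python
from h import *
np.set_printoptions(precision=4,suppress=True)
i=camera_info('wrist');p,d=snap('wrist','w3.png')
o=get_obs();print(o['eef_pos'],yaw(),delta([.650,.2132,.03]),o['grip_width'])
```

```text
[0.6518 0.2144 0.1302] 93.01118916752777 [ 0.227  -0.1152 10.0203] 0.08557567083415975
```

View pics/w3.png

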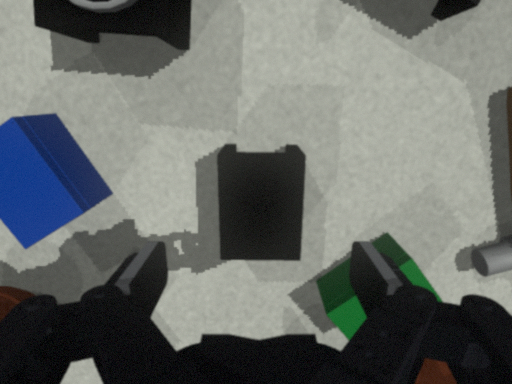

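The riser spans columns 218–303 and the fingers stand at 166 and 352, so it is centred. Before descending I check the right finger's clearance to the green one.

Run:
```python
from h import *
np.set_printoptions(precision=4,suppress=True)
p,d=camera('wrist');i=camera_info('wrist');P=cloud(i,d)
g=(p[...,1].astype(int)>p[...,0]+25)&(p[...,1].astype(int)>p[...,2]+20)&(P[...,2]>.0)&(P[...,2]<.06)
o=get_obs();M=Ro.from_quat(o['tool_rot']).as_matrix()
q=(P[g]-o['eef_pos'])@M*1000
print(g.sum(),'max x_t',q[:,0].max(),'min y_t',q[:,1].min())
for y0 in (28,34,40,46,52,58): 
    s=q[(q[:,1]>y0)&(q[:,1]<y0+6)]; print(y0,s[:,0].max() if len(s) else None)
```

```text
2514 max x_t -41.05368358681945 min y_t 52.79788170235545
28 None
34 None
40 None
46 None
52 -85.6918629259083
58 -80.31549433923493
```

>>> arm_command(translation=[[-0.1, -0.1, 3], [-0.1, -0.1, 6], [-0.1, -0.1, 8.5], [-0.1, -0.1, 10], [-0.1, -0.1, 10]], turn=[0, 0, 0, 0, 0], hand=[0, 0, 0, 0, 0])

```text
clock: 7.87
eef_pos: [0.6494, 0.2133, 0.0249]
tool_rot: [-0.027, 1.0, -0.001, -0.003]
ft_force: [-0.7, -0.6, 0.1]
grip_width: 0.0851
```

>>> arm_command(translation=[[0, 0, 0], [0, 0, 0], [0, 0, 0], [0, 0, 0], [0, 0, 0]], turn=[0, 0, 0, 0, 0], hand=[0.2, 0.4, 0.6, 1, 1])

```text
clock: 8.28
eef_pos: [0.6535, 0.2149, 0.031]
tool_rot: [-0.027, 1.0, 0.001, 0.003]
ft_force: [-0.1, 0.3, 6.5]
grip_width: 0.0594
```

>>> arm_command(translation=[[0, 0, 0], [0, 0, 0], [0, 0, 0], [0, 0, 0]], turn=[0, 0, 0, 0], hand=[1, 1, 1, 1])

```text
clock: 8.62
eef_pos: [0.6535, 0.2149, 0.031]
tool_rot: [-0.027, 1.0, 0.001, 0.003]
ft_force: [1.0, -0.6, 6.1]
grip_width: 0.0592
```

Gripped: width 59.2 mm. I lift and carry it to the board.

>>> arm_command(translation=[[0, 0, -2], [0, 0, -5], [0, 0, -8], [0, 0, -11], [0, 0, -13]], turn=[0, 0, 0, 0, 0], hand=[1, 1, 1, 1, 1])

```text
clock: 9.03
eef_pos: [0.6521, 0.2144, 0.1613]
tool_rot: [-0.027, 1.0, 0.0, 0.002]
ft_force: [0.2, 1.8, -2.1]
grip_width: 0.0594
```

>>> arm_command(translation=[[0.9, -3, 0], [1.8, -6, 0], [2.7, -9, 0], [3.7, -12, 0], [4.7, -15, 0]], turn=[0, 0, 0, 0, 0], hand=[1, 1, 1, 1, 1])

```text
clock: 9.45
eef_pos: [0.6116, 0.0606, 0.1577]
tool_rot: [-0.027, 1.0, -0.0, -0.0]
ft_force: [0.3, 0.4, -3.0]
grip_width: 0.0592
```

>>> arm_command(translation=[[0.9, -3, 0], [1.8, -6, 0], [2.7, -9, 0], [3.7, -12, 0], [4.7, -15, 0]], turn=[0, 0, 0, 0, 0], hand=[1, 1, 1, 1, 1])

```text
clock: 9.87
eef_pos: [0.5728, -0.0918, 0.1579]
tool_rot: [-0.027, 1.0, -0.0, -0.0]
ft_force: [0.5, -0.2, -2.0]
grip_width: 0.059
```

>>> arm_command(translation=[[0.9, -3, 0], [1.8, -6, 0], [2.7, -9, 0], [3.1, -10, 0], [3.1, -10, 0]], turn=[-0.06, -0.12, -0.18, -0.24, -0.263], hand=[1, 1, 1, 1, 1])

```text
clock: 10.28
eef_pos: [0.5468, -0.1951, 0.1578]
tool_rot: [-0.157, 0.988, -0.0, -0.001]
ft_force: [-0.4, 0.0, -3.5]
grip_width: 0.0593
```

```bash
python3 - <<'E'
from h import *
np.set_printoptions(precision=4,suppress=True)
o=get_obs();print(o['eef_pos'],yaw(),o['ft_force'],o['grip_width'],o['joint_pos'])
i=camera_info('wrist');p,d=snap('wrist','w4.png');P=cloud(i,d);z=P[...,2]
np.savez('w4.npz',P=P)
b=np.array([.5586,-.1889]);a=np.radians(18.1)
L=(P[...,:2]-b)@np.array([[np.cos(a),-np.sin(a)],[np.sin(a),np.cos(a)]])  # board frame
# board long sides: edge points
top=(z>.006)&(z<.018)
for s in (-1,1):
    pts=[]
    for x in np.arange(-.12,.11,.01):
        m=top&(abs(L[...,0]-x)<.005)&(abs(L[...,1])<.085)&(s*L[...,1]>.05)
        if m.sum()>10: pts.append((x,np.percentile(s*L[...,1][m],99)*s))
    pts=np.array(pts)
    if len(pts)>4: print('side',s,len(pts),np.polyfit(pts[:,0],pts[:,1],1), 'med',np.median(pts[:,1]))
top,dt=snap('top');it=camera_info('top')
cv2.imwrite('pics/w4b.png',np.hstack([p,cv2.resize(top[110:260,260:420],(410,384))])[:,:,::-1])
for n in('pad_face','board'):
    for q in spot_point('wrist',n)[:2]:
        r,c=q['location'];print(n,q['conf'],r,c,at_z(i,r,c,.032 if n=='pad_face' else 0))
E
python3 -c "
import cv2;a=cv2.imread('pics/w4b.png');cv2.imwrite('pics/w4c.png',cv2.resize(a,(800,333)))"
```

```text
[ 0.5468 -0.1951  0.1578] 108.02111257053546 [-0.4066  0.015  -3.5179] 0.059265474351338096 [-0.3421  0.4485  0.0717  1.1946 -0.0011 -0.6567]
side -1 12 [-0.0109 -0.0733] med -0.07270034554130557
side 1 17 [-0.0079  0.0759] med 0.0760156990655603
board 0.58 191.5 265.8 [ 0.5569 -0.1849  0.    ]
```

View pics/w4c.png

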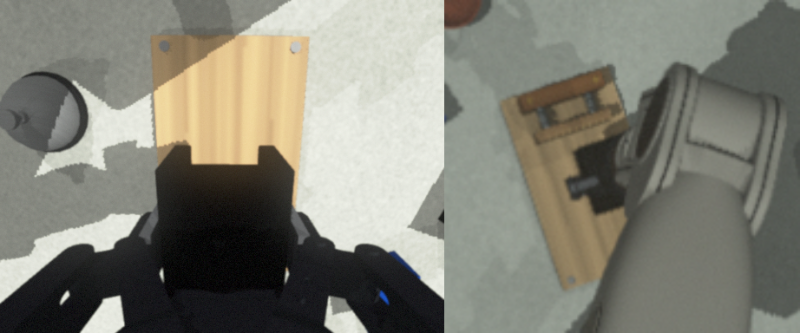

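In the wrist view the riser is straight in the jaws over the bare board, tunnel end toward the base. The board's edges give its yaw as about 17.8° and need a +3 mm lateral correction. I descend.

>>> arm_command(translation=[[0, 0.3, 3], [0, 0.3, 6], [0, 0.3, 8.5], [0, 0.3, 9.8], [0, 0.3, 9.8]], turn=[0.003, 0.003, 0.003, 0.003, 0.003], hand=[1, 1, 1, 1, 1])

```text
clock: 10.9
eef_pos: [0.5446, -0.1866, 0.0559]
tool_rot: [-0.157, 0.988, 0.002, -0.004]
ft_force: [-0.4, 0.2, -4.4]
grip_width: 0.0588
```

>>> arm_command(translation=[[0, 0, 0.4], [0, 0, 0.8], [0, 0, 1.1], [0, 0, 1.1], [0, 0, 1.1]], turn=[0, 0, 0, 0, 0], hand=[1, 1, 1, 1, 1])

```text
clock: 11.32
eef_pos: [0.5478, -0.1892, 0.0495]
tool_rot: [-0.156, 0.988, -0.0, 0.001]
ft_force: [0.6, 0.3, -2.5]
grip_width: 0.0592
```

>>> arm_command(translation=[[0, 0, 0.1], [0, 0, 0.2], [0, 0, 0.3], [0, 0, 0.3]], turn=[0, 0, 0, 0], hand=[1, 1, 1, 1])

```text
clock: 11.65
eef_pos: [0.5472, -0.1892, 0.0457]
tool_rot: [-0.156, 0.988, 0.0, -0.0]
ft_force: [-0.4, 0.2, -2.6]
grip_width: 0.0592
```

>>> arm_command(translation=[[0, -0.1, 0], [0, -0.25, 0.1], [0, -0.25, 0.2], [0, -0.25, 0.2], [0, -0.25, 0.2]], turn=[0, 0, 0, 0, 0], hand=[1, 1, 1, 1, 1])

```text
clock: 12.07
eef_pos: [0.548, -0.1915, 0.0437]
tool_rot: [-0.156, 0.988, 0.0, -0.0]
ft_force: [0.7, 0.1, -3.3]
grip_width: 0.059
```

```bash
cat > m.py <<'E'
from h import *
np.set_printoptions(precision=4,suppress=True)
o=get_obs();yw=yaw();print(o['eef_pos'],yw,o['ft_force'],o['grip_width'])
b=np.array([.5586,-.1889]);a=np.radians(17.8);B=np.array([[np.cos(a),-np.sin(a)],[np.sin(a),np.cos(a)]])
print('tcp in board mm',(o['eef_pos'][:2]-b)@B*1000)
i=camera_info('wrist');p,d=snap('wrist');cv2.imwrite('pics/w_%.1f.png'%o['clock'],p[:,:,::-1]);P=cloud(i,d);z=P[...,2];L=(P[...,:2]-b)@B
def sides(mask,x0,x1,lim,n):
    for s in (-1,1):
        pts=[]
        for x in np.arange(x0,x1,.005):
            m=mask&(abs(L[...,0]-x)<.003)&(abs(L[...,1])<lim)&(s*L[...,1]>lim/2)
            if m.sum()>8: pts.append((x,np.percentile(s*L[...,1][m],99)*s))
        pts=np.array(pts)
        if len(pts)>4: print(n,s,len(pts),'x',pts[0,0],pts[-1,0],'slope',np.polyfit(pts[:,0],pts[:,1],1)[0],'med mm',np.median(pts[:,1])*1000)
sides((z>.006)&(z<.018),-.125,.0,.085,'board')
m=(z>.055)&(z<.072)&(abs(L[...,1])<.036)&(abs(L[...,0])<.07)
print('riser top',m.sum(),np.median(z[m]) if m.any() else None,np.nanmin(L[...,0][m]),np.nanmax(L[...,0][m]))
sides(m,-.06,.02,.04,'riser')
E
python3 m.py
```

```text
[ 0.548  -0.1915  0.0437] 107.99753513997742 [ 0.7243  0.1249 -3.3308] 0.05900832614707931
tcp in board mm [-10.933    0.7585]
board -1 25 x -0.125 -0.004999999999999893 slope -0.003473861079409425 med mm -72.582379522185
board 1 25 x -0.125 -0.004999999999999893 slope -0.003263429998497174 med mm 76.02918827324295
riser top 23161 0.0635687990178618 -0.050348654846328285 0.01846357157335284
riser -1 14 x -0.05 0.014999999999999958 slope 0.015527932948913803 med mm -29.36488586823923
riser 1 14 x -0.05 0.014999999999999958 slope -0.011151610702449695 med mm 30.106757999858917
```

>>> arm_command(translation=[[0, 0.1, 0], [0, 0.1, 0.05], [0, 0.1, 0.1], [0, 0.1, 0.15], [0, 0.1, 0.15]], turn=[0.004, 0.004, 0.004, 0.004, 0.004], hand=[1, 1, 1, 1, 1])

```text
clock: 12.53
eef_pos: [0.5477, -0.1905, 0.0431]
tool_rot: [-0.155, 0.988, 0.0, 0.0]
ft_force: [-3.2, 0.8, 4.1]
grip_width: 0.059
```

>>> arm_command(translation=[[0, 0, 0.03], [0, 0, 0.06], [0, 0, 0.06]], turn=[0, 0, 0], hand=[1, 1, 1])

```text
clock: 12.78
eef_pos: [0.5477, -0.1905, 0.043]
tool_rot: [-0.154, 0.988, 0.0, 0.0]
ft_force: [-4.7, 1.3, 7.2]
grip_width: 0.0595
```

On the board, with about 10 N of downward press. I ease that off, then slide toward the pad along tool −x.

>>> arm_command(translation=[[0, 0, -0.07], [0, 0, -0.13], [0, 0, -0.13]], turn=[0, 0, 0], hand=[1, 1, 1])

```text
clock: 13.03
eef_pos: [0.5478, -0.1905, 0.0431]
tool_rot: [-0.155, 0.988, 0.0, 0.0]
ft_force: [-2.3, 0.5, 2.2]
grip_width: 0.0589
```

>>> arm_command(translation=[[-0.5, 0, 0], [-1, 0, 0], [-1.5, 0, 0], [-2, 0, 0], [-2, 0, 0]], turn=[0, 0, 0, 0, 0], hand=[1, 1, 1, 1, 1])

```text
clock: 13.45
eef_pos: [0.5684, -0.1843, 0.043]
tool_rot: [-0.155, 0.988, -0.0, 0.001]
ft_force: [-0.8, -0.7, 1.6]
grip_width: 0.0594
```

```bash
python3 m.py
python3 - <<'E'
from h import *
p,d=snap('scene'); cv2.imwrite('pics/s2.png',cv2.resize(p[180:300,80:280],(800,480),interpolation=cv2.INTER_CUBIC)[:,:,::-1])
E
```

```text
[ 0.5684 -0.1843  0.043 ] 107.8019176671527 [-0.7855 -0.7158  1.5553] 0.059418503270760134
tcp in board mm [10.7696  1.3478]
board -1 22 x -0.10999999999999999 -0.004999999999999893 slope -0.004310635246138441 med mm -72.48932502676276
board 1 22 x -0.10999999999999999 -0.004999999999999893 slope -0.004494928242189138 med mm 76.02886647246322
riser top 23211 0.0629625509321805 -0.028825110705996273 0.03921671084412013
riser -1 10 x -0.030000000000000013 0.014999999999999958 slope -0.055258029937809205 med mm -28.93821563232348
riser 1 10 x -0.030000000000000013 0.014999999999999958 slope 0.04318082227874498 med mm 30.697446132493297
```

View pics/s2.png

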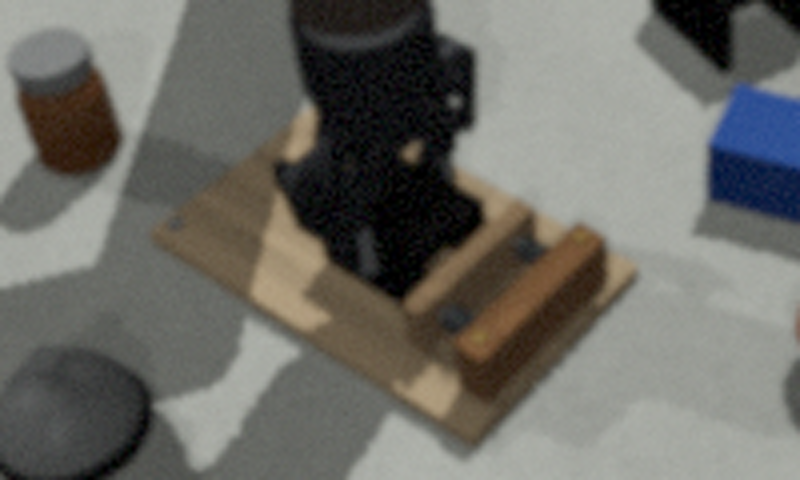

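The scene view shows the riser upright on the board, just short of the pad and parallel to it. I advance gently, watching the force.

>>> arm_command(translation=[[-0.1, 0.08, 0], [-0.2, 0.08, 0], [-0.3, 0.08, 0], [-0.4, 0.08, 0], [-0.5, 0.08, 0]], turn=[0.003, 0.003, 0.003, 0.003, 0.003], hand=[1, 1, 1, 1, 1])

```text
clock: 13.97
eef_pos: [0.5707, -0.1822, 0.0431]
tool_rot: [-0.153, 0.988, 0.0, -0.0]
ft_force: [-4.7, -1.7, 4.9]
grip_width: 0.0594
```

>>> arm_command(translation=[[-0.1, 0, 0], [-0.15, 0, 0], [-0.2, 0, 0], [-0.2, 0, 0]], turn=[0, 0, 0, 0], hand=[1, 1, 1, 1])

```text
clock: 14.3
eef_pos: [0.5726, -0.1814, 0.0431]
tool_rot: [-0.153, 0.988, 0.0, -0.001]
ft_force: [-5.5, -1.6, 5.3]
grip_width: 0.0588
```

>>> arm_command(translation=[[-0.1, 0, 0], [-0.15, 0, 0], [-0.2, 0, 0], [-0.2, 0, 0]], turn=[0, 0, 0, 0], hand=[1, 1, 1, 1])

```text
clock: 14.63
eef_pos: [0.5731, -0.1812, 0.0432]
tool_rot: [-0.153, 0.988, 0.0, -0.002]
ft_force: [-8.2, -3.0, 7.6]
grip_width: 0.0591
```

The downward press has grown to about 10 N, so board friction is confusing the push reading. I ease it off.

>>> arm_command(translation=[[0, 0, -0.05], [0, 0, -0.1], [0, 0, -0.15], [0, 0, -0.15], [0, 0, -0.15]], turn=[0, 0, 0, 0, 0], hand=[1, 1, 1, 1, 1])

```text
clock: 15.05
eef_pos: [0.5733, -0.1811, 0.0433]
tool_rot: [-0.153, 0.988, 0.0, -0.002]
ft_force: [-4.3, -2.9, 0.7]
grip_width: 0.0591
```

```bash
cat > pad.py <<'E'
from h import *
np.set_printoptions(precision=4,suppress=True)
o=get_obs();b=np.array([.5586,-.1889]);a=np.radians(17.7);B=np.array([[np.cos(a),-np.sin(a)],[np.sin(a),np.cos(a)]])
print('tcp board mm',(o['eef_pos'][:2]-b)@B*1000,'F board',o['ft_force'][:2]@B,o['ft_force'][2],'T',o['ft_torque'],'yaw',yaw(),o['tool_rot'])
for n in ('scene','top'):
    i=camera_info(n);p,d=camera(n);P=cloud(i,d);L=(P[...,:2]-b)@B;z=P[...,2]
    m=(z>.044)&(z<.056)&(abs(L[...,1])<.048)&(L[...,0]>.05)&(L[...,0]<.13)
    x=L[...,0][m]*1000; h,e=np.histogram(x,np.arange(50,132,4)); print(n,dict(zip(e[:-1].astype(int),h)))
    s=x[x<95]; print(n,'pad top pts',len(s),np.percentile(s,[3,50,97]) if len(s) else None)
    for q in spot_point(n,'pad_face')[:1]:
        w=at_z(i,*q['location'],.032); print(n,'pad_face',q['conf'],(w[:2]-b)@B*1000)
E
python3 pad.py
```

```text
tcp board mm [16.3369  2.9421] F board [-5.0069 -1.4869] 0.700438603807011 T [-0.6835  0.8816  0.0708] yaw 107.56873866269913 [-0.1527  0.9883  0.0002 -0.0021]
scene {np.int64(50): np.int64(4), np.int64(54): np.int64(9), np.int64(58): np.int64(44), np.int64(62): np.int64(56), np.int64(66): np.int64(61), np.int64(70): np.int64(80), np.int64(74): np.int64(30), np.int64(78): np.int64(0), np.int64(82): np.int64(0), np.int64(86): np.int64(0), np.int64(90): np.int64(0), np.int64(94): np.int64(0), np.int64(98): np.int64(4), np.int64(102): np.int64(46), np.int64(106): np.int64(61), np.int64(110): np.int64(57), np.int64(114): np.int64(61), np.int64(118): np.int64(63), np.int64(122): np.int64(111), np.int64(126): np.int64(1)}
scene pad top pts 284 [57.2265 68.1494 75.226 ]
scene pad_face 0.66 [55.4544  2.5941]
top {np.int64(50): np.int64(2), np.int64(54): np.int64(1), np.int64(58): np.int64(9), np.int64(62): np.int64(30), np.int64(66): np.int64(38), np.int64(70): np.int64(37), np.int64(74): np.int64(5), np.int64(78): np.int64(0), np.int64(82): np.int64(1), np.int64(86): np.int64(2), np.int64(90): np.int64(1), np.int64(94): np.int64(1), np.int64(98): np.int64(5), np.int64(102): np.int64(53), np.int64(106): np.int64(44), np.int64(110): np.int64(41), np.int64(114): np.int64(41), np.int64(118): np.int64(43), np.int64(122): np.int64(18), np.int64(126): np.int64(0)}
top pad top pts 126 [60.3464 67.9798 76.5351]
top pad_face 0.41 [62.1316  0.407 ]
```

```bash
sed -i 's/17\.8/17.7/' m.py; python3 m.py
python3 - <<'E'
from h import *
b=np.array([.5586,-.1889]);a=np.radians(17.7);B=np.array([[np.cos(a),-np.sin(a)],[np.sin(a),np.cos(a)]])
for n in ('scene','top'):
    i=camera_info(n);p,d=camera(n);P=cloud(i,d);L=(P[...,:2]-b)@B*1000;z=P[...,2]
    for nm,x0,x1 in(('pad',59,75),('block',103,123)):
        m=(z>.046)&(z<.056)&(abs(L[...,1])<65)&(L[...,0]>x0)&(L[...,0]<x1)
        print(n,nm,m.sum(),np.percentile(L[...,1][m],[1,50,99]))
    m=(z>.007)&(z<.017)&(abs(L[...,1])<85)&(abs(L[...,0])<135)
    for x in (-100,85,115):
        s=m&(abs(L[...,0]-x)<10); print(n,'board y at',x,np.percentile(L[...,1][s],[1,99]))
E
```

```text
[ 0.5732 -0.1811  0.0433] 107.56989117599147 [-5.3668 -2.7714  0.6978] 0.05976306900843292
tcp in board mm [16.3181  2.9565]
board -1 21 x -0.10499999999999998 -0.004999999999999893 slope -0.002422680738237201 med mm -72.58296175296972
board 1 20 x -0.09999999999999998 -0.004999999999999893 slope -0.0012874709982860309 med mm 75.97176618452097
riser top 23100 0.06325262516475608 -0.023162758810989885 0.04548813116808301
riser -1 9 x -0.025000000000000015 0.014999999999999958 slope -0.07791351358301662 med mm -27.162134641203952
riser 1 9 x -0.025000000000000015 0.014999999999999958 slope 0.04825662287174161 med mm 32.30036338565598
scene pad 252 [-48.47892068  -4.15526804  49.60509551]
scene block 359 [-53.811672    -5.93749771  55.36328757]
scene board y at -100 [-72.91153099  43.9037893 ]
scene board y at 85 [-73.59002466  74.89140748]
scene board y at 115 [-74.17172646  76.60918275]
top pad 120 [-29.26859027  13.75942648  49.43815822]
top block 254 [-54.11516526   2.67235519  55.346891  ]
top board y at -100 [59.88025401 74.52827066]
top board y at 85 [-46.31905621  75.12092814]
top board y at 115 [-75.20711815  75.44734959]
```

The riser sits about 1–2 mm to +y of the board centre line. I back off 4 mm, correct by 1.2 mm, and come in again.

>>> arm_command(translation=[[0.3, -0.05, 0], [0.6, -0.12, 0], [0.6, -0.12, 0], [0.6, -0.12, 0]], turn=[0, 0, 0, 0], hand=[1, 1, 1, 1])

```text
clock: 15.73
eef_pos: [0.5697, -0.1835, 0.044]
tool_rot: [-0.153, 0.988, 0.001, -0.0]
ft_force: [-0.4, -0.6, -2.0]
grip_width: 0.0588
```

>>> arm_command(translation=[[-0.1, 0, 0], [-0.2, 0, 0], [-0.3, 0, 0], [-0.3, 0, 0]], turn=[0, 0, 0, 0], hand=[1, 1, 1, 1])

```text
clock: 16.07
eef_pos: [0.5731, -0.1828, 0.0446]
tool_rot: [-0.153, 0.988, -0.0, 0.0]
ft_force: [0.1, 0.1, -3.9]
grip_width: 0.0591
```

>>> arm_command(translation=[[-0.1, 0, 0], [-0.2, 0, 0], [-0.3, 0, 0], [-0.3, 0, 0]], turn=[0, 0, 0, 0], hand=[1, 1, 1, 1])

```text
clock: 16.4
eef_pos: [0.5747, -0.1822, 0.0444]
tool_rot: [-0.153, 0.988, 0.0, -0.001]
ft_force: [-4.7, -1.4, -0.3]
grip_width: 0.0592
```

```bash
python3 pad.py | grep -v '{'; python3 m.py | tail -5
```

```text
tcp board mm [17.3844  1.4409] F board [-4.911  0.073] -0.3144517767762003 T [-0.1992  0.7382  0.0847] yaw 107.59209424503074 [-0.1529  0.9882  0.     -0.0009]
scene pad top pts 283 [58.6434 69.4797 76.306 ]
scene pad_face 0.65 [62.3252  5.9384]
top pad top pts 130 [61.7452 69.4737 75.021 ]
top pad_face 0.64 [61.5036 -0.5884]
board -1 20 x -0.09999999999999998 -0.004999999999999893 slope -0.001123083057058065 med mm -72.71508232100898
board 1 20 x -0.09999999999999998 -0.004999999999999893 slope -0.003255226642137259 med mm 75.93933176870452
riser top 23102 0.06430356298067103 -0.021957223005073606 0.04595164382912774
riser -1 8 x -0.020000000000000018 0.014999999999999958 slope -0.06240950084916814 med mm -28.588870046197595
riser 1 8 x -0.020000000000000018 0.014999999999999958 slope 0.0383511158753196 med mm 30.7880425809324
```

>>> arm_command(translation=[[0, 0, 0.05], [0, 0, 0.1], [-0.1, 0, 0.1], [-0.2, 0, 0.1], [-0.2, 0, 0.1]], turn=[0, 0, 0, 0, 0], hand=[1, 1, 1, 1, 1])

```text
clock: 17.07
eef_pos: [0.577, -0.1815, 0.0434]
tool_rot: [-0.153, 0.988, -0.0, -0.001]
ft_force: [-4.9, -1.2, 0.4]
grip_width: 0.059
```

>>> arm_command(translation=[[-0.1, 0, 0], [-0.2, 0, 0], [-0.2, 0, 0], [-0.2, 0, 0]], turn=[0, 0, 0, 0], hand=[1, 1, 1, 1])

```text
clock: 17.4
eef_pos: [0.5784, -0.1811, 0.0434]
tool_rot: [-0.153, 0.988, -0.0, -0.001]
ft_force: [-6.8, -2.0, 1.6]
grip_width: 0.0591
```

```bash
python3 pad.py | grep -v '{'
```

```text
tcp board mm [21.2152  1.4052] F board [-7.0904  0.1356] 1.6300943018194263 T [-0.2502  1.1997  0.1466] yaw 107.59214630525354 [-0.1529  0.9882 -0.0001 -0.001 ]
scene pad top pts 290 [58.1338 72.7537 80.1006]
scene pad_face 0.73 [60.3389  7.1563]
top pad top pts 131 [58.462  72.2964 78.8452]
top pad_face 0.68 [68.6503 -5.475 ]
```

The pad has moved about 4.5 mm at 7 N. It needs about 2.5 mm more.

>>> arm_command(translation=[[-0.1, 0, -0.03], [-0.2, 0, -0.03], [-0.3, 0, -0.03], [-0.3, 0, -0.03], [-0.3, 0, -0.03]], turn=[0, 0, 0, 0, 0], hand=[1, 1, 1, 1, 1])

```text
clock: 18.02
eef_pos: [0.5804, -0.1805, 0.0435]
tool_rot: [-0.153, 0.988, -0.0, -0.002]
ft_force: [-8.3, -2.9, 1.8]
grip_width: 0.0592
```

```bash
python3 pad.py | grep -v '{'; python3 m.py|tail -6
```

```text
tcp board mm [23.3327  1.4173] F board [-8.7862 -0.2748] 1.7747715164662483 T [-0.4136  1.4928  0.216 ] yaw 107.57260911405427 [-0.1527  0.9883 -0.0001 -0.0018]
scene pad top pts 291 [59.7216 74.7377 81.9074]
scene pad_face 0.57 [65.654  -0.9856]
top pad top pts 125 [60.4842 74.7623 81.6369]
top pad_face 0.52 [73.8757 -2.4256]
tcp in board mm [23.3063  1.4266]
board -1 19 x -0.09499999999999997 -0.004999999999999893 slope -0.0028077283035257273 med mm -72.61350564928604
board 1 19 x -0.09499999999999997 -0.004999999999999893 slope -0.00268357073901696 med mm 75.89223998362226
riser top 23179 0.06343345900300484 -0.01618767830164021 0.0523905992794665
riser -1 7 x -0.01500000000000002 0.014999999999999958 slope -0.12158712339446937 med mm -28.61119201057511
riser 1 7 x -0.01500000000000002 0.014999999999999958 slope 0.13474177330216355 med mm 30.76279481952235
```

>>> arm_command(translation=[[0, 0, 0], [0, 0, 0], [0, 0, 0], [0, 0, 0], [0, 0, 0]], turn=[0, 0, 0, 0, 0], hand=[1, 1, 1, 1, 1])

```text
clock: 18.68
eef_pos: [0.5804, -0.1804, 0.0435]
tool_rot: [-0.153, 0.988, -0.0, -0.002]
ft_force: [-8.0, -3.2, 1.6]
grip_width: 0.0593
```

```bash
python3 pad.py | grep -v '{'
python3 - <<'E'
from h import *
p,d=snap('scene'); w,_=snap('wrist')
i=camera_info('scene');P=cloud(i,d);m=np.hypot(P[...,0]-.56,P[...,1]+.386)<.015
print('plunger z max',np.nanmax(P[...,2][m]))
a=cv2.resize(p[180:300,80:240],(512,384),interpolation=cv2.INTER_CUBIC)
a=np.clip(a.astype(float)*1.6,0,255).astype(np.uint8);w=np.clip(w.astype(float)*1.6,0,255).astype(np.uint8)
cv2.imwrite('pics/fin.png',cv2.resize(np.hstack([a,w]),(800,300))[:,:,::-1])
E
```

```text
tcp board mm [23.3316  1.4289] F board [-8.584  -0.6224] 1.5651583605822468 T [-0.3476  1.467   0.1796] yaw 107.57275015201334 [-0.1528  0.9883 -0.0001 -0.0018]
scene pad top pts 293 [61.9011 74.9792 81.9158]
scene pad_face 0.56 [63.4102  2.6097]
top pad top pts 124 [61.4283 74.467  80.4692]
top pad_face 0.62 [289.7426 190.2106]
plunger z max 0.06772826678942545
```

View pics/fin.png

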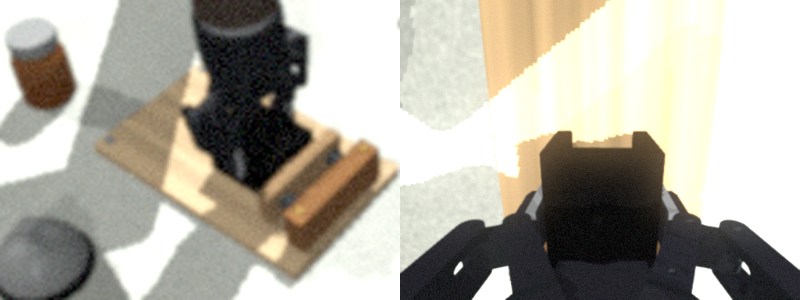

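The riser stands upright against the pushed-back pad (left half, about (265,170)). In the right half it is centred and square on the board, and the readings are steady. I hand the job in.

```bash
python3 -c "
from workcell import *
print(job_done(), get_obs()['ft_force'])"
```

```text
the job is handed in; nothing more can be done
the job is handed in; nothing more can be done
```

The job is handed in at about 19 s of the 67 s allowed. The arm is still holding the riser pressed against the pad.

- **Bell:** I pressed the plunger with the closed fingertips until it stopped moving, at 11 N. It sprang back: the final scene depth puts its top at about 0.067 m, against 0.064 m at rest.
- **Riser:** I gripped the bare black riser across its legs and set it upright on the board. I slid it up to the pad, backed off once to correct 1.2 mm sideways, and pushed in small steps.
- **Push:** The top and scene depth images put the pad about 6.5–7 mm back, close to half its travel. The wrist reads about 8.6 N along the board, which includes a little board friction, and it held steady over the last rows.
- **Centring and squareness:** The riser is centred to about 0.5 mm by the wrist camera and 1 mm by the top and scene cameras. It is square to the board within about 0.3°.

**Checks that failed or disagreed:**
- The cameras disagree by up to 1.6 mm on the board's centre line.
- The `pad_face` detector was scattered at the end (once far off the board), so I did not use it and relied on depth and force instead.
- An early plunger check with the wrist camera failed because the gripper blocked the view.

I saw nothing else touched or moved, but I did not re-measure the other items.

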